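# Close up the specimen cabinet: rack in, lapping doors in order, turn latch

## Task

Close up the specimen cabinet on the counter: push the rack of sample jars fully in, then shut the left (rebated) door, and only after it the right (flanged) door, so that its flange laps over the left door's edge. With both doors shut, lift the sprung latch knob on top of the cabinet, turn it until its hooked arm reaches over the front of the right door, and let it drop fully home to lock the doors. Leave the jar, the carton and the cup where they stand.

Things in the scene. Friction and masses are not known exactly. Their poses are not given: they have to be found in the camera images.
- cabinet: White steel cabinet fixed to the counter, 200 deep x 290 wide x 150 high (mm), front open at its x=0. Origin: on the counter, mid-width, front edge. Its x points to the back (away from the robot), y to the left, z up; left/right as seen from the robot. The rack, doors and latch move with it. Door hinge lines: upright, at x=-16, y=+140 (left) and y=-140 (right), on the doors' outer faces.
- rack (a joint): How far the rack of jars sticks out, m: 0 = fully in (a stop), up to 0.10. Slides along the cabinet's x with about 1 N of friction and stays where it is left. While out, it is in the doors' way.
- rack_front (a point): Middle of the outer (robot-side) face of the rack's flat aluminium front panel, 190 wide, 5 thick, from z=12 to 134 mm; the point is 120 mm above the counter. Fully in, it is at cabinet x=+2, y=0. The cabinet's top plate is from z=142 to 150. Axes as the cabinet's.
- left_door (a joint): Left door angle, rad: 0 = shut (a stop), grows as its free edge swings out towards the robot, to 1.95. Friction hinge (0.06 N m), stays where left. Grey panel 16 mm thick, z=6 to 147 mm, no handle. REBATED: full thickness from 2 to 127.5 mm from the hinge line; then, to 149.5, only a 7 mm aluminium tongue at its inner face (a step in the outer face).
- left_push (a point): A point on the left door's outer face, 100 mm from the hinge line, 125 mm above the counter. The door's frame turns with it: with the door shut its axes are the cabinet's; its -x is always the outward normal of the outer face, and its -y runs from hinge to free edge.
- right_door (a joint): Right door angle, rad: 0 = shut (a stop), opens like the left, to 1.95; same friction, panel and height. FLANGED: from 127.5 to 149.5 mm from its hinge line only a 7 mm aluminium flange, level with its outer face; shut last, it lies in the left door's step, over the tongue. If it is shut first, the left door cannot shut.
- right_push (a point): A point on the right door's outer face, 100 mm from the hinge line, 125 mm above the counter. With the door shut its axes are the cabinet's; its -x is always the outward normal of the outer face, and its +y runs from hinge to free edge.
- latch (a joint): Turn of the latch on the cabinet's top, rad: 0 = parked (hook over the cabinet's right side), 1.20 = locked (arm along the cabinet's -x, hook in front of the right door). Grows clockwise seen from above; stops at -0.04 and 1.24. Knob down, a pin keeps it within about 0.1 of either place; it turns freely (0.02 N m) while the knob is lifted 13 mm or more.
- knob (a joint): Lift of the sprung latch knob, m: 0 = down, up to 0.022. The spring pulls it down with about 4 N when down, 8 N at the top, plus 1.2 N of weight. Let go at either place it drops to 0; let go between them it stays up on the index plate or the cabinet's edge.
- knob_grip (a point): Middle of the latch knob, a black bar 40 long x 12 wide x 26 high (mm), centre 191 mm above the counter when down (178 to 204). Its x runs along the bar and along the arm, from turning axis to hook; z up. The turning axis is upright through this point, at cabinet x=+65, y=-72. Below: a 12 mm shaft and the steel arm (20 wide, z=161 to 167 when down). Knob, arm and hook lift and turn as one.
- hook_tip (a point): Lower end of the latch's hook, 88.5 mm from the turning axis along the arm, 138 mm above the counter when the knob is down: the hook reaches 12 mm below the cabinet's top.
- jar: Bystander: closed jar, 56 diameter x 75 high, standing on the counter to the left of the cabinet. Origin: centre of its foot. To be left alone.
- carton: Bystander: cardboard carton 60 x 85 x 42 high, lying on top of the cabinet at its back left. Origin: centre of its underside. To be left alone.
- cup: Bystander: white open cup, 72 diameter x 80 high, standing on the counter to the right of the cabinet. Origin: centre of its foot. To be left alone.

How it is judged (in metres and radians):
On the way, in this order (a step that is already met when the one before it is completed fails the run):
1. the rack is fully in, both doors still open (value of joint rack below 0.006 m and value of joint each of left_door, right_door above 0.15 rad), for 0.2 s.
2. the left (rebated) door is shut while the right one is still open (value of joint rack below 0.006 m and value of joint left_door below 0.035 rad and value of joint right_door above 0.15 rad), for 0.2 s.
3. the right (flanged) door is shut over it (value of joint rack below 0.006 m and value of joint each of left_door, right_door below 0.035 rad), for 0.2 s.
4. with both doors shut, the latch is lifted and turned towards the front (value of joint each of left_door, right_door below 0.035 rad and value of joint knob above 0.008 m and value of joint latch above 0.6 rad), for 0.1 s.
At the end, for the whole second after the job is handed in: The rack is within 6 mm of fully in, both doors are within 0.035 rad of shut with the right door's flange over the left door's tongue, the latch is within 0.12 rad of its locked place with the knob down to within 3 mm, and the bystanders are at rest (all of step 3 and value of joint latch above 1.08 rad and value of joint knob below 0.003 m and linear speed of each of jar, carton, cup below 0.02 m/s); the robot touches nothing.
It fails at once if the jar is moved by more than 20 mm or tipped (distance of jar from where it was at the start of the episode above 0.02 m or angle between jar's own z axis and vertical above 0.3 rad).
It fails at once if the carton is moved by more than 20 mm or tipped (distance of carton from where it was at the start of the episode above 0.02 m or angle between carton's own z axis and vertical above 0.3 rad).
It fails at once if the cup is moved by more than 20 mm or tipped (distance of cup from where it was at the start of the episode above 0.02 m or angle between cup's own z axis and vertical above 0.3 rad).
It also fails if it takes over 72 s, if anything falls off the work surface, if the arm or the gripper's body presses on something with over 40 N, if the wrist force passes 120 N, or if a joint passes its speed limit or range.

## Robot

A 7-joint arm with a two-finger parallel gripper is mounted at the origin on the work surface. World frame = base frame: x ahead of the robot, y to its left, z up, the work surface at z = 0. Lengths are in m, angles in degrees, forces in N, time in s.
With the tool pointing down it reaches from about 0.425 to 0.875 m from the base axis. Payload 4.7 kg.
Tool frame: the origin (TCP) lies midway between the tips of the shut fingers; the grasp point (between the pads) lies env.grip_point_offset behind it (env.grip_point_offset is the distance from the TCP to the grasp point, in m); x points along the fingers, y is the direction in which the jaws open and shut, and the axes are right-handed (so a half turn about x gives the same grasp; the last joint's range is limited). The gripper opens to 87 mm and grips with 3 to 60 N. Pads are 19 mm wide; open, the fingers measure 117 mm over their backs; the gripper's body (75 mm by 190 mm) begins 51 mm behind the grasp point.
Start: joints at [68.703, 18.392, -4.016, 83.108, 1.295, 78.541, -3.26], TCP at [0.245, -0.602, 0.223] pointing down, gripper open.
Joint ranges: [-163.93, 163.93], [-17.29, 119.83], [-79.2, 71.16], [3.27, 140.29], [-89.18, 269.18], [5.43, 117.66], [-154.24, 154.24]. Speed limits (degrees/s): [147.25, 147.25, 180, 180, 180, 180, 180].

## Interface

Orientations are given as [roll, pitch, yaw] about the fixed x, y, z axes, in that order (R = Rz(yaw) Ry(pitch) Rx(roll)).
In Python, from cell import readout, read_camera, camera_params, sign_off, spot_in, pinpoint, env gives the robot as it stands.
- The arm moves only by the shell command python3 -m pendant 'ROWS' [OPENING] [FORCE]. ROWS is a JSON object of lists of equal length, an entry for each row: "xyz": the shift along the world's x, y, z in m, a list of three; "turn": the turn about the world's z in rad. A call has 1 to 10 rows; each row shifts and turns the pose as measured when the row begins; what a row does not reach is not made up. A row lasts 1/8 s, in which the tool goes at most 62.5 mm and 10.7 degrees, less where a joint would pass 70% of its speed; a pose out of reach is approached as far as the arm can. A call is refused whole if a number of a shift passes 0.0625 or a number of a turn 0.188, either way. A call with a gripper value outside its range is refused whole. OPENING is the opening, from 0 (shut) to 1 (fully open), set as the call begins (- or left out, the last holds). The fingers move at their own pace and stop on an object; FORCE is the grip in N (left out, the last holds). Time passes only in rows, so rows that do not move let the fingers close. It gives the time, the measured TCP pose, the force and the opening at its end, in the units of the state.
- readout.get_obs(): the state, without advancing time (a new reading comes with each control period).
- read_camera(name): name is "side" or "top" or "wrist"; returns the picture (400x640x3 uint8, red, green, blue); there is no depth.
- camera_params(name): a dict with "fx", "fy", "cx", "cy" (pixels), "rvec" (rotation vector, rad) and "tvec" (3), from world to camera coordinates, as OpenCV has them; the wrist camera has in their place "hand_eye" (4x4, takes a point from camera to tool coordinates, whose origin is the TCP and whose axes are the tool frame's). Camera axes: x right, y down, z forward; pixel columns grow to the right and rows downward; lengths in m; the calibration is good to about 2 mm. A picture is of the moment at which its call begins: read the wrist's pose just before it. camera_params takes no time and is no camera call.
- sign_off(): hands the job in, once; it reports no verdict.
Trained networks look in the newest picture that a camera, given by its name, has taken for a name from the list of things; names that differ only in an ending like _2 or _b are one class to them, and where a whole thing is asked for, a point or a joint stands for the part that bears it (a point fixed in the world has none). Each returns a list of dicts, best first, with "score" (0 to 1); they miss things now and then, are a little off and sometimes report something else, mostly with a low value. They report only what shows in the picture. A call takes as long as a camera call.
- spot_in(camera, name): "at" ([x, y, z] in m, in the coordinates of the camera as it stood for that picture, good to about 4 mm: the middle of the surface that is visible of it).
- pinpoint(camera, name): "at" ([x, y, z] in m, in the coordinates of the camera as it stood for that picture, good to about 4 mm: a listed point, or the origin of a listed thing).
The state is a dict: "time_s": time; "qpos": joint angles; "joint_velocities": joint speeds; "effort": joint torques, N m; "tool_pos": TCP position; "tool_rot": TCP orientation; "force": force on the tool from outside, world axes, zero at the start; "wrist_torque": the same for the moment, N m; "grip_width": finger opening in m.
Only numpy, scipy, OpenCV 4.12 (cv2) and the standard library are available. Lean on these libraries where they do the work, as an engineer would, in place of code of your own. Each camera call takes 0.05 s, during which the arm holds its last target.

## Working session

There is one attempt and no reset: what is moved stays moved. The work goes in short steps, Python scripts to look and compute and a shell command to move; the robot and the scene stay as the last step left them, time stands still between calls to the robot, and variables do not carry over. Pictures are saved under pics/ and viewed, and the job is handed in when it is done.

```bash
ls; mkdir -p pics
cat > h.py <<'E'
import numpy as np, cv2
from scipy.spatial.transform import Rotation as R
from cell import readout, read_camera, camera_params, sign_off, spot_in, pinpoint, env
def toworld(cam,p,obs=None):
    c=camera_params(cam); p=np.array(p,float)
    if cam=="wrist":
        T=np.array(c["hand_eye"]); q=T[:3,:3]@p+T[:3,3]
        return R.from_euler('xyz',obs["tool_rot"],degrees=True).apply(q)+np.array(obs["tool_pos"])
    M=cv2.Rodrigues(np.array(c["rvec"],float))[0]
    return M.T@(p-np.array(c["tvec"],float).ravel())
def proj(cam,P):
    c=camera_params(cam); K=np.array([[c["fx"],0,c["cx"]],[0,c["fy"],c["cy"]],[0,0,1.]])
    return cv2.projectPoints(np.array(P,float).reshape(-1,3),np.array(c["rvec"],float),np.array(c["tvec"],float),K,None)[0].reshape(-1,2)
def snap(cam,fn):
    im=read_camera(cam); cv2.imwrite("pics/"+fn,cv2.cvtColor(im,cv2.COLOR_RGB2BGR)); return im
E
python3 - <<'E'
from h import *
o=readout.get_obs();print(o, env.grip_point_offset)
for c in ("side","top"):
    snap(c,c+"0.png")
    cp=camera_params(c); print(c,toworld(c,[0,0,0]),cp)
    for n in ("cabinet","rack_front","left_push","right_push","knob_grip","hook_tip","jar","carton","cup"):
        r=pinpoint(c,n)
        print(n,[(round(d["score"],2),toworld(c,d["at"]).round(4).tolist()) for d in r[:2]])
print(camera_params("wrist"))
E
```

```text
pics
{'time_s': 0.0, 'qpos': array([68.704072  , 18.44195877, -4.0161694 , 83.17427069,  1.29466891,
       78.53892982, -3.26191778]), 'joint_velocities': array([-0.11826563,  0.04822305, -0.02848076,  0.07407657, -0.10480966,
       -0.07724717,  0.01697966]), 'effort': array([ 3.70140642e-04, -4.91284025e+01, -4.04076716e-01, -3.12526488e+01,
       -6.39911927e-02,  4.35965171e-02,  1.68298247e-04]), 'tool_pos': array([ 0.24434458, -0.60174337,  0.22143425]), 'tool_rot': array([-87.36379397,  89.88994866, 114.74049132]), 'force': array([0.50998373, 0.15554855, 0.01534012]), 'wrist_torque': array([ 0.02675625,  0.00724827, -0.02912511]), 'grip_width': 0.08691420884977596} 0.0187
side [0.96890926 0.09828194 1.08347147] {'fx': 501.2046530919748, 'fy': 501.2046530919748, 'cx': 322.1026683568835, 'cy': 196.72704155236124, 'rvec': array([ 1.83892246,  2.26008218, -0.37982578]), 'tvec': array([ 0.10686132, -0.56666331,  1.33784464])}
cabinet [(0.81, [0.5891, 0.0687, -0.0006])]
rack_front [(0.9, [0.5447, 0.0807, 0.1197])]
left_push [(0.94, [0.4904, 0.2437, 0.1238]), (0.24, [0.5869, 0.070
[... 706 characters left out ...]
0.81, [0.4607, -0.0705, 0.1251])]
knob_grip [(0.67, [0.6428, -0.0004, 0.195])]
hook_tip [(0.84, [0.6042, -0.0833, 0.1363])]
jar [(0.93, [0.6426, 0.316, 0.0028])]
carton [(0.95, [0.7222, 0.1312, 0.1489])]
cup [(0.68, [0.6264, -0.1664, 0.0001])]
{'fx': 299.0886022369739, 'fy': 299.0886022369739, 'cx': 321.37755012991937, 'cy': 199.60424169515778, 'hand_eye': array([[ 5.37710804e-05, -2.74712955e-01,  9.61526281e-01,
        -1.61805596e-01],
       [ 9.99999984e-01, -1.47596459e-04, -9.80916909e-05,
         1.10316804e-03],
       [ 1.68864932e-04,  9.61526271e-01,  2.74712942e-01,
        -7.57583480e-02],
       [ 0.00000000e+00,  0.00000000e+00,  0.00000000e+00,
         1.00000000e+00]])}
```

View pics/side0.png

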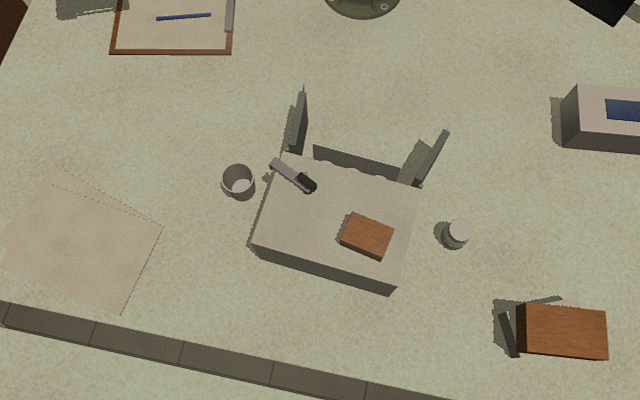

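View pics/top0.png

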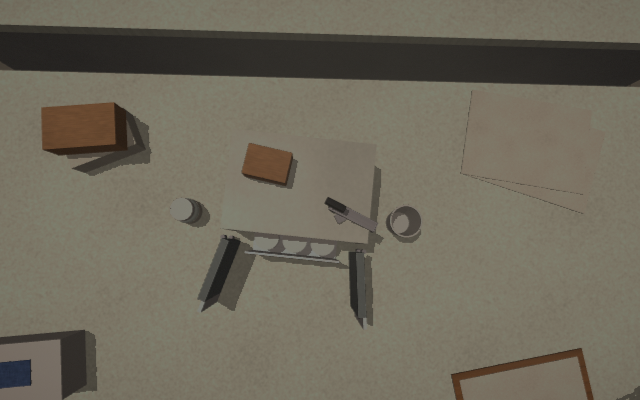

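The side view looks from behind: cabinet, with cup on its right (238,181), jar (457,233), carton on top, and knob at (307,184). Top view: cabinet corners at about (224,229), (368,243), (376,144), with doors spread open and the rack protruding at (293,255). Next I'll fit the cabinet's pose.

```bash
cat >> h.py <<'E'
def ray(cam,uv,z):
    c=camera_params(cam); M=cv2.Rodrigues(np.array(c["rvec"],float))[0]
    o=toworld(cam,[0,0,0]); d=M.T@np.array([(uv[0]-c["cx"])/c["fx"],(uv[1]-c["cy"])/c["fy"],1.])
    return o+d*(z-o[2])/d[2]
E
python3 - <<'E'
from h import *
A=[ray("top",p,.15) for p in ((224,229),(368,243),(376,144))]
B=[ray("side",p,.15) for p in ((421,187),(284,153),(252,243),(391,287))]
for a in A+B: print(a.round(4))
im=cv2.imread("pics/top0.png"); cv2.imwrite("pics/topz.png",cv2.resize(im[120:340,180:440],None,fx=3,fy=2.7,interpolation=cv2.INTER_CUBIC))
im=cv2.imread("pics/side0.png"); cv2.imwrite("pics/sidez.png",cv2.resize(im[70:310,220:490],None,fx=2.5,fy=2.5,interpolation=cv2.INTER_CUBIC))
E
```

```text
[0.598  0.2105 0.15  ]
[ 0.5756 -0.0717  0.15  ]
[ 0.774  -0.0867  0.15  ]
[0.5983 0.2163 0.15  ]
[ 0.5817 -0.0661  0.15  ]
[ 0.7763 -0.0833  0.15  ]
[0.805  0.1898 0.15  ]
```

View pics/topz.png

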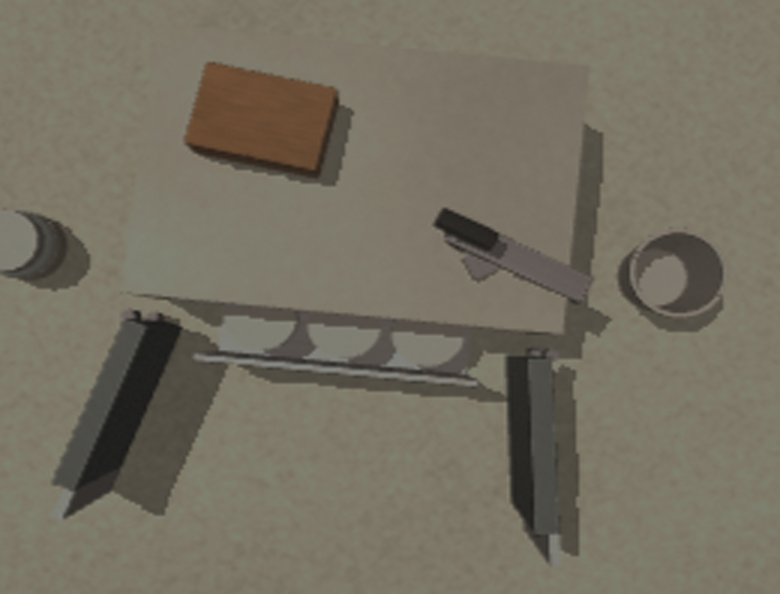

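View pics/sidez.png

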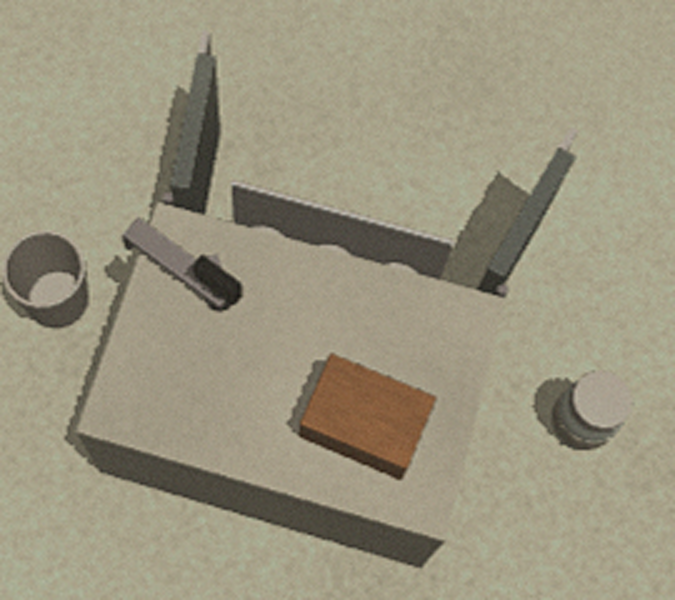

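```bash
cat >> h.py <<'E'
def st():
    o=readout.get_obs(); Rm=R.from_euler('xyz',o["tool_rot"],degrees=True).as_matrix()
    print("t",round(o["time_s"],2),"p",o["tool_pos"].round(4),"jaw",round(float(np.degrees(np.arctan2(Rm[1,1],Rm[0,1]))),1),"camdir",round(float(np.degrees(np.arctan2(Rm[1,2],Rm[0,2]))),1),"F",o["force"].round(1),"q7",o["qpos"][6].round(1),"g",round(o["grip_width"],4))
    return o
# cabinet
C0=np.array([.588,.071]); YAW=np.radians(-4.3)
def cab(x,y):
    c,s=np.cos(YAW),np.sin(YAW); return C0+np.array([c*x-s*y,s*x+c*y])
E
python3 -c "
from h import *
st(); print(cab(-.016,.14),cab(-.016,-.14),cab(.065,-.072))"
```

```text
t 1.0 p [ 0.2446 -0.6023  0.2226] jaw -67.9 camdir -157.9 F [ 0.5 -0.2 -0.2] q7 -3.3 g 0.0871
[0.58254206 0.21180558] [ 0.56154802 -0.06740626] [ 0.64741857 -0.00567095]
```

```bash
python3 -m pendant '{"xyz":[[0.035,0.05,0],[0.035,0.05,0],[0.035,0.05,0],[0.035,0.05,0],[0.035,0.05,0],[0.03,0.05,0],[0.03,0.05,0],[0.02,0.05,0],[0,0.05,0],[0,0.05,0]],"turn":[-0.1,-0.1,-0.1,-0.1,-0.06,0,0,0,0,0]}' 0 20; python3 -c "
from h import *
st()"
```

```text
time_s: 2.25
tool_pos: [0.5028, -0.0902, 0.2236]
tool_rot: [138.1, 89.7, -47.6]
force: [0.4, 0.3, -0.3]
grip_width: 0.0016
t 2.25 p [ 0.5028 -0.0902  0.2236] jaw -95.7 camdir 174.3 F [ 0.4  0.3 -0.3] q7 -89.5 g 0.0016
```

```bash
python3 -m pendant '{"xyz":[[-0.005,0.055,0],[-0.005,0.055,0],[-0.005,0.053,0],[0,0,0]],"turn":[0.024,0,0,0]}'
python3 - <<'E'
from h import *
o=st(); snap("wrist","w1.png")
for n in ("cabinet","rack_front","left_push","right_push","knob_grip","hook_tip"):
    print(n,[(round(d["score"],2),toworld("wrist",d["at"],o).round(4).tolist()) for d in pinpoint("wrist",n)[:2]])
E
```

```text
time_s: 2.75
tool_pos: [0.4865, 0.0834, 0.225]
tool_rot: [161.7, 89.5, -22.1]
force: [-0.4, -1.2, 0.1]
grip_width: 0.0005
t 2.75 p [0.4865 0.0834 0.225 ] jaw -93.8 camdir 176.2 F [-0.4 -1.2  0.1] q7 -106.7 g 0.0005
cabinet [(0.88, [0.5864, 0.0766, -0.0043])]
rack_front [(0.81, [0.5411, 0.076, 0.119]), (0.41, [0.6239, -0.1643, 0.0])]
left_push [(0.65, [0.4886, 0.2402, 0.1252])]
right_push [(0.94, [0.4596, -0.0689, 0.1292])]
knob_grip []
hook_tip [(0.9, [0.6063, -0.0792, 0.1349])]
```

View pics/w1.png

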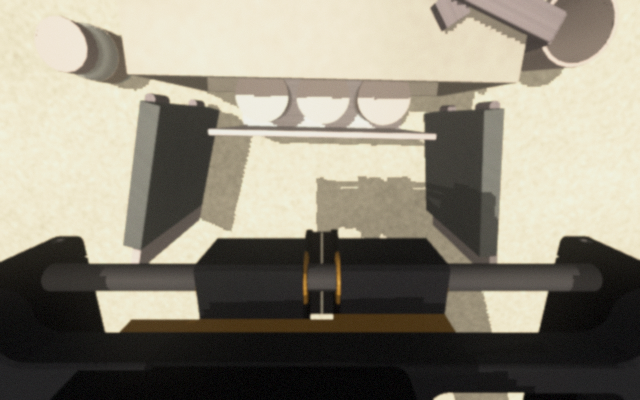

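The wrist view shows the gap between the open doors. The rack panel is at row 132 and the shut fingers hang centred in front of it. Descend and push.

```bash
python3 -m pendant '{"xyz":[[0,-0.003,-0.04],[0,-0.003,-0.04],[0,0,-0.03],[0.02,-0.001,0],[0.02,-0.001,0],[0.015,-0.001,0],[0.012,-0.001,0],[0.01,0,0],[0,0,0]],"turn":[0,0,0,0,0,0,0,0,0]}'
python3 - <<'E'
from h import *
o=st(); snap("wrist","w2.png")
E
```

```text
time_s: 4.22
tool_pos: [0.5673, 0.0587, 0.1101]
tool_rot: [127.9, 89.6, -57.3]
force: [0.3, 1.0, 0.6]
grip_width: 0.0006
t 4.22 p [0.5673 0.0587 0.1101] jaw -95.2 camdir 174.8 F [0.3 1.  0.6] q7 -111.8 g 0.0006
```

View pics/w2.png

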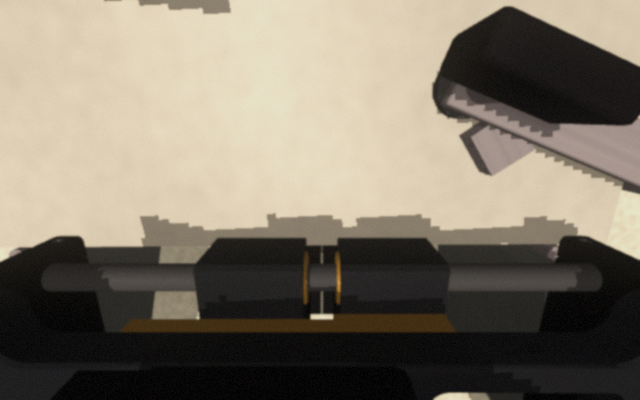

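The wrist view shows the fingers near the cabinet's front edge, with the knob clear of them at top right. I'll push on in small steps until there is contact.

```bash
python3 -m pendant '{"xyz":[[0.004,0,0],[0.004,0,0],[0.003,0,0]],"turn":[0,0,0]}';python3 -m pendant '{"xyz":[[0.003,0,0],[0.003,0,0]],"turn":[0,0]}'
python3 - <<'E'
from h import *
o=st(); im=snap("side","s2.png"); cv2.imwrite("pics/s2z.png",cv2.resize(im[70:310,220:490,::-1],None,fx=2.5,fy=2.5))
E
```

```text
time_s: 4.65
tool_pos: [0.5753, 0.0585, 0.1101]
tool_rot: [79.7, 89.5, -105.5]
force: [-11.5, -0.8, 7.6]
grip_width: 0.0004
time_s: 4.9
tool_pos: [0.5748, 0.0584, 0.1102]
tool_rot: [36.9, 88.8, -148.2]
force: [-11.4, -1.5, 7.6]
grip_width: 0.0006
t 4.9 p [0.5748 0.0584 0.1102] jaw -95.1 camdir 174.9 F [-11.4  -1.5   7.6] q7 -112.2 g 0.0006
```

View pics/s2z.png

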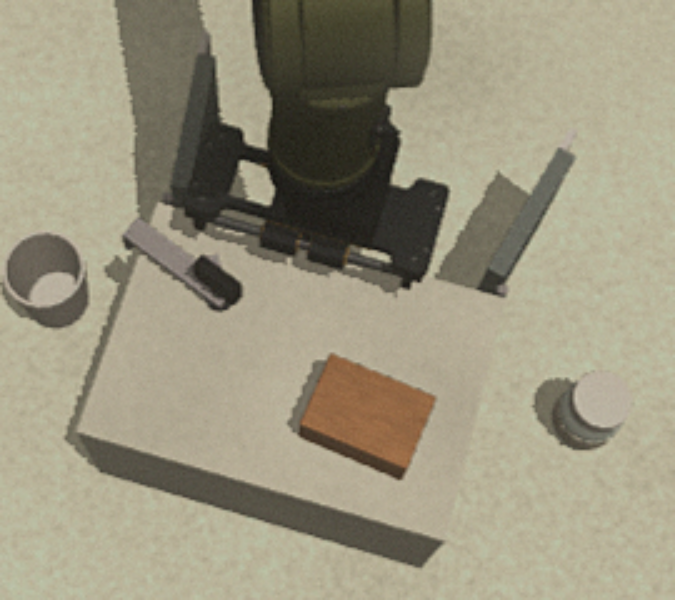

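Contact at 11 N. The side view shows the gripper at the cabinet's front edge. I'll back off and check the rack's depth.

```bash
python3 -m pendant '{"xyz":[[-0.02,0.005,0],[-0.03,0.01,0],[-0.03,0.01,0.02],[0,0,0.04],[0,0,0.05],[0,0,0]],"turn":[0,0,0,0,0,0]}'
python3 - <<'E'
from h import *
o=st(); im=snap("wrist","w3.png")
for n in ("cabinet","rack_front","left_push","right_push","hook_tip"):
    print(n,[(round(d["score"],2),toworld("wrist",d["at"],o).round(4).tolist()) for d in pinpoint("wrist",n)[:2]])
im=snap("top","t3.png"); cv2.imwrite("pics/t3z.png",cv2.resize(im[120:340,180:440,::-1],None,fx=3,fy=2.7))
E
```

```text
time_s: 5.7
tool_pos: [0.4937, 0.0854, 0.2242]
tool_rot: [44.7, 89.1, -140.4]
force: [0.1, -0.2, -1.4]
grip_width: 0.0001
t 5.7 p [0.4937 0.0854 0.2242] jaw -95.0 camdir 175.0 F [ 0.1 -0.2 -1.4] q7 -109.3 g 0.0001
cabinet [(0.9, [0.5894, 0.0774, -0.0035])]
rack_front [(0.62, [0.5884, 0.0732, 0.1209])]
left_push [(0.69, [0.4886, 0.2507, 0.1233])]
right_push [(0.95, [0.4609, -0.07, 0.1275]), (0.66, [0.4883, 0.2474, 0.1252])]
hook_tip [(0.72, [0.6079, -0.0789, 0.1347])]
```

View pics/w3.png

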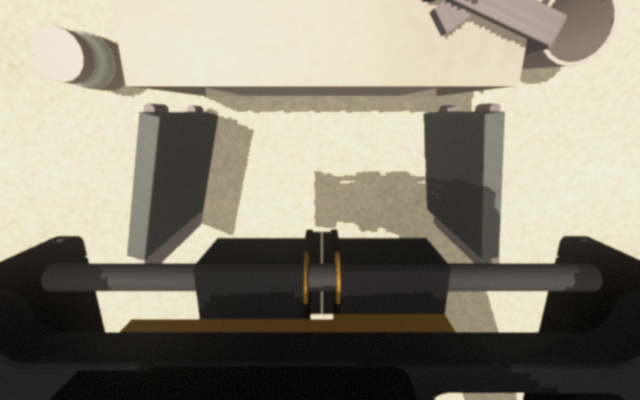

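Run:
```python
import cv2,numpy as np
from h import *
im=cv2.imread("pics/w3.png"); cv2.imwrite("pics/w3z.png",cv2.resize(im[70:130,180:450],None,fx=2.9,fy=8,interpolation=cv2.INTER_CUBIC))
o=st(); c=camera_params("wrist");T=np.array(c["hand_eye"]);Rm=R.from_euler('xyz',o["tool_rot"],degrees=True)
def pw(P):
    q=Rm.inv().apply(np.array(P)-o["tool_pos"]); p=T[:3,:3].T@(q-T[:3,3]); return (c["fx"]*p[0]/p[2]+c["cx"],c["fy"]*p[1]/p[2]+c["cy"])
for nm,x,z in (("top edge",0,.15),("bot edge",0,.142),("rack in top",.002,.134),("rack in bottom",.002,.012),("rack +6 top",-.004,.134),("rack6 bot",-.004,.012)):
    print(nm,[np.round(pw([*cab(x,y),z]),1) for y in(-.09,0,.09)])
```

```text
t 6.05 p [0.4903 0.0843 0.2185] jaw -95.0 camdir 174.9 F [-0.7 -1.2 -0. ] q7 -109.3 g 0.0004
top edge [array([451.7,  77.7]), array([325.7,  79.3]), array([198.9,  81. ])]
bot edge [array([447.1,  78.7]), array([325.4,  80.3]), array([203. ,  81.9])]
rack in top [array([443. ,  76.8]), array([325.1,  78.3]), array([206.5,  79.9])]
rack in bottom [array([400.6,  86.9]), array([322.5,  88. ]), array([244.1,  89. ])]
rack +6 top [array([442.2,  85.2]), array([325.2,  86.7]), array([207.5,  88.3])]
rack6 bot [array([400.2,  92.5]), array([322.6,  93.5]), array([244.6,  94.6])]
```

View pics/w3z.png

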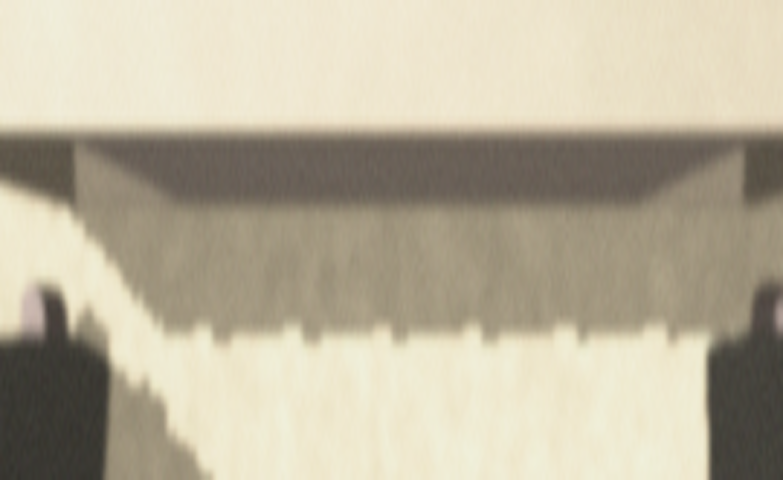

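The panel's lower edge shows 8.8 px below the cabinet's front edge. My prediction was 8.7 px fully in and 14 px at 6 mm out, so the rack is in. Now the left door: cross over it and come down outside.

```bash
python3 - <<'E'
from h import *
for s in (1,-1):
    print("left" if s==1 else "right")
    p=None
    for th in (120,110,100,90,80,70,60,50,40,30,20,10,5,0):
        t=np.radians(th); w=cab(-.016-.1*np.sin(t)-.013*np.cos(t), s*(.14-.1*np.cos(t)+.013*np.sin(t)))
        print(th,w.round(3), None if p is None else (w-p).round(3)); p=w
E
python3 -m pendant '{"xyz":[[0,0.05,0],[0,0.055,0],[0,0.055,0],[0.005,0.05,0],[0.005,0.01,-0.02],[0,0,-0.045],[0,0,-0.04],[0,0,0]],"turn":[0.012,0,0,0,0,0,0,0]}'
python3 - <<'E'
from h import *
o=st(); snap("wrist","w4.png")
E
```

```text
left
120 [0.507 0.279] None
110 [0.497 0.265] [-0.011 -0.014]
100 [0.489 0.249] [-0.008 -0.016]
90 [0.484 0.232] [-0.005 -0.017]
80 [0.482 0.215] [-0.002 -0.017]
70 [0.483 0.197] [ 0.001 -0.018]
60 [0.487 0.18 ] [ 0.004 -0.017]
50 [0.494 0.164] [ 0.007 -0.016]
40 [0.503 0.149] [ 0.01  -0.015]
30 [0.515 0.137] [ 0.012 -0.013]
20 [0.53  0.126] [ 0.014 -0.011]
10 [0.545 0.118] [ 0.016 -0.008]
5 [0.554 0.115] [ 0.008 -0.003]
0 [0.562 0.113] [ 0.009 -0.002]
right
120 [ 0.477 -0.122] None
110 [ 0.469 -0.107] [-0.008  0.016]
100 [ 0.463 -0.09 ] [-0.005  0.017]
90 [ 0.461 -0.073] [-0.002  0.017]
80 [ 0.461 -0.055] [0.001 0.018]
70 [ 0.465 -0.038] [0.004 0.017]
60 [ 0.472 -0.022] [0.007 0.016]
50 [ 0.481 -0.007] [0.009 0.015]
40 [0.493 0.006] [0.012 0.013]
30 [0.506 0.017] [0.014 0.011]
20 [0.522 0.025] [0.016 0.008]
10 [0.539 0.031] [0.017 0.005]
5 [0.547 0.032] [0.009 0.002]
0 [0.556 0.033] [0.009 0.001]
time_s: 7.05
tool_pos: [0.4974, 0.3096, 0.1047]
tool_rot: [21.6, 88.0, -163.0]
force: [-0.9, 0.4, -0.2]
grip_width: 0.0006
t 7.05 p [0.4974 0.3096 0.1047] jaw -94.5 camdir 175.4 F [-0.9  0.4 -0.2] q7 -140.7 g 0.0006
```

View pics/w4.png

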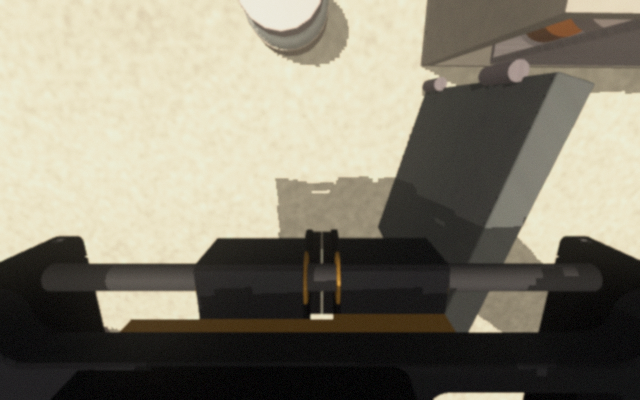

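The fingers stand at column 320, clear outside the left door (columns 385–590), with the jar further back. Sweep the door shut along its arc.

```bash
python3 -m pendant '{"xyz":[[-0.004,-0.025,0],[-0.004,-0.03,0],[-0.005,-0.017,0],[-0.002,-0.017,0],[0.001,-0.018,0],[0.004,-0.017,0],[0.007,-0.016,0]],"turn":[0,0,0,0,0,0,0]}'
python3 - <<'E'
from h import *
o=st(); snap("wrist","w5.png")
E
```

```text
time_s: 7.98
tool_pos: [0.5022, 0.1761, 0.1222]
tool_rot: [-23.4, 89.5, 152.4]
force: [0.2, 2.2, -1.3]
grip_width: 0.0002
t 7.97 p [0.5022 0.1761 0.1222] jaw -94.3 camdir 175.7 F [ 0.2  2.2 -1.3] q7 -123.3 g 0.0002
```

View pics/w5.png

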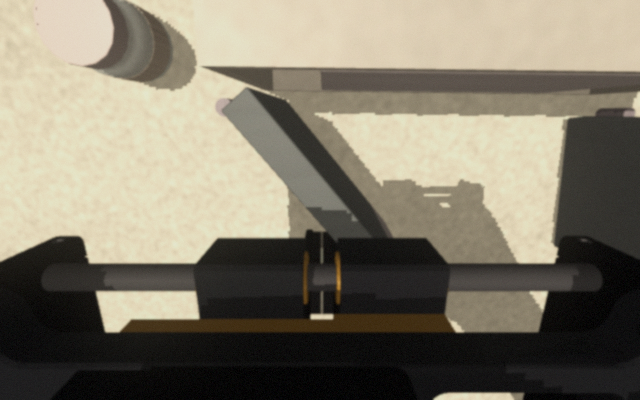

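The door is about half shut (running from (235,100) to the fingers). I'll continue the arc, dropping back to z ≈ 0.11.

```bash
python3 -m pendant '{"xyz":[[0.006,-0.016,-0.008],[0.01,-0.015,-0.004],[0.012,-0.013,0],[0.012,-0.008,0],[0.012,-0.004,0],[0.005,0,0],[0,0,0]],"turn":[0,0,0,0,0,0,0]}'
python3 - <<'E'
from h import *
o=st(); snap("wrist","w6.png")
E
```

```text
time_s: 8.9
tool_pos: [0.5635, 0.1129, 0.1095]
tool_rot: [-4.3, 89.2, 171.2]
force: [-1.4, 0.4, 1.1]
grip_width: 0.0004
t 8.9 p [0.5635 0.1129 0.1095] jaw -94.5 camdir 175.5 F [-1.4  0.4  1.1] q7 -117.8 g 0.0004
```

View pics/w6.png

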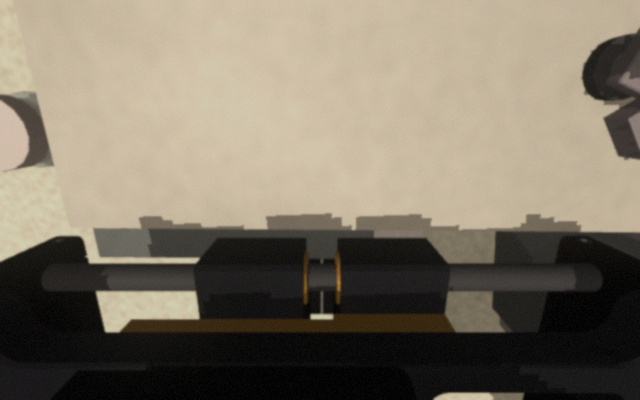

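The door now lies nearly parallel to the cabinet front (row 240). Press gently to the stop.

```bash
python3 -m pendant '{"xyz":[[0.003,0,0],[0.003,0,0],[0.003,0,0]],"turn":[0,0,0]}';python3 -m pendant '{"xyz":[[0.002,0,0],[0.002,0,0]],"turn":[0,0]}'
```

```text
time_s: 9.32
tool_pos: [0.5629, 0.1127, 0.1095]
tool_rot: [12.1, 88.1, -172.2]
force: [-12.1, -0.8, 7.3]
grip_width: 0.0006
time_s: 9.57
tool_pos: [0.5626, 0.1125, 0.1096]
tool_rot: [15.2, 87.5, -169.1]
force: [-8.2, -1.0, 5.8]
grip_width: 0.0004
```

```bash
python3 -m pendant '{"xyz":[[-0.02,0,0],[-0.03,-0.005,0.03],[-0.02,-0.04,0.05],[-0.01,-0.055,0.01],[-0.005,-0.055,0],[0,-0.055,0],[0,-0.03,0],[0,0,0]],"turn":[0,0,0,0,0,0,0,0]}'
python3 - <<'E'
from h import *
o=st(); snap("wrist","w7.png")
for n in ("cabinet","left_push","right_push","knob_grip","hook_tip"):
    print(n,[(round(d["score"],2),toworld("wrist",d["at"],o).round(4).tolist()) for d in pinpoint("wrist",n)[:2]])
snap("top","t7.png")
E
```

```text
time_s: 10.58
tool_pos: [0.4799, -0.1303, 0.2022]
tool_rot: [30.8, 88.3, -153.0]
force: [-0.3, -0.4, -0.1]
grip_width: 0.0005
t 10.57 p [ 0.4799 -0.1303  0.2022] jaw -93.8 camdir 176.2 F [-0.3 -0.4 -0.1] q7 -83.9 g 0.0005
cabinet [(0.96, [0.5873, 0.0786, -0.0057])]
left_push []
right_push [(0.91, [0.46, -0.0698, 0.1268])]
knob_grip []
hook_tip [(0.65, [0.6124, -0.0782, 0.1354])]
```

View pics/w7.png

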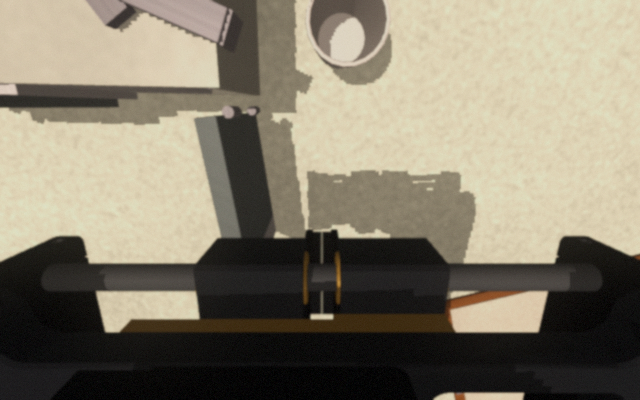

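View pics/t7.png

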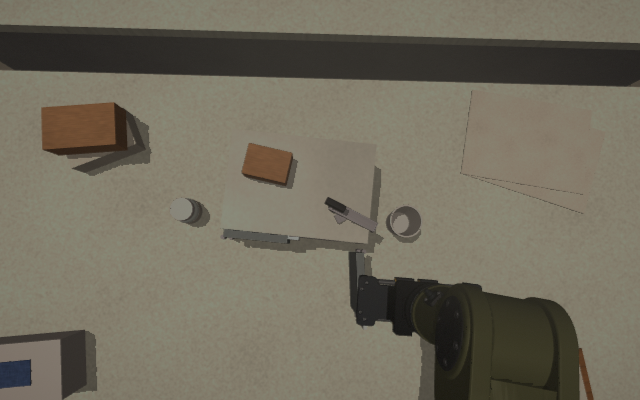

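Top view: the left door is shut (strip (224–298, 237)). The gripper is outside the still-open right door at (355,285). Descend and sweep.

```bash
python3 -m pendant '{"xyz":[[0,0,-0.045],[0,0,-0.045],[-0.006,0.02,0],[-0.004,0.02,0],[-0.003,0.018,0],[0.001,0.018,0],[0.004,0.017,0],[0.007,0.016,0],[0.009,0.015,0]],"turn":[0,0,0,0,0,0,0,0,0]}'
python3 - <<'E'
from h import *
o=st(); snap("wrist","w8.png")
E
```

```text
time_s: 12.05
tool_pos: [0.4933, 0.0079, 0.1207]
tool_rot: [70.6, 88.6, -112.4]
force: [-0.5, -2.0, 0.2]
grip_width: 0.0003
t 12.05 p [0.4933 0.0079 0.1207] jaw -93.0 camdir 177.0 F [-0.5 -2.   0.2] q7 -102.0 g 0.0003
```

View pics/w8.png

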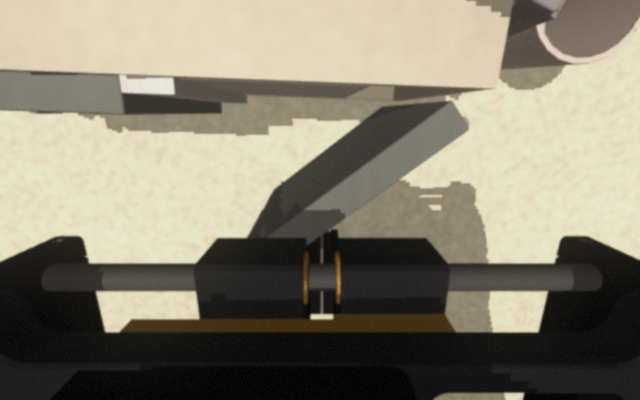

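The right door is about half shut and the left door's rebate is bare at (148,86). Continue.

```bash
python3 -m pendant '{"xyz":[[0.012,0.011,-0.008],[0.014,0.01,-0.003],[0.014,0.006,0],[0.012,0.002,0],[0.005,0,0],[0,0,0]],"turn":[0,0,0,0,0,0]}';python3 -m pendant '{"xyz":[[0.004,0,0],[0.003,0,0],[0.003,0,0]],"turn":[0,0,0]}'
python3 - <<'E'
from h import *
o=st(); snap("wrist","w9.png")
E
```

```text
time_s: 12.85
tool_pos: [0.5546, 0.0428, 0.1148]
tool_rot: [87.9, 88.7, -94.8]
force: [0.3, -0.7, 0.3]
grip_width: 0.0004
time_s: 13.22
tool_pos: [0.5574, 0.0426, 0.1147]
tool_rot: [57.0, 88.2, -125.8]
force: [-10.2, 0.6, 7.2]
grip_width: 0.0006
t 13.22 p [0.5574 0.0426 0.1147] jaw -92.8 camdir 177.2 F [-10.2   0.6   7.2] q7 -109.6 g 0.0006
```

View pics/w9.png

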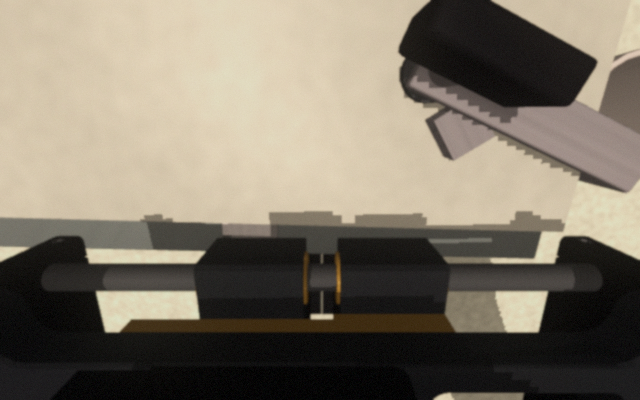

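Stop felt at 10 N. Back off, rise, open, and turn to align the jaws across the knob bar.

```bash
python3 -m pendant '{"xyz":[[-0.02,0,0],[-0.02,0,0.03],[0,0,0.05],[0,0,0.05],[0.02,-0.01,0.03],[0.02,-0.02,0],[0.01,-0.02,0],[0,0,0]],"turn":[0,0,0.168,0.168,0.168,0.168,0.168,0.168]}' 0.6
python3 - <<'E'
from h import *
o=st(); snap("wrist","w10.png")
for n in ("cabinet","knob_grip","hook_tip"):
    print(n,[(round(d["score"],2),toworld("wrist",d["at"],o).round(4).tolist()) for d in pinpoint("wrist",n)[:2]])
for c in ("side","top"):
    im=snap(c,c+"10.png")
    for n in ("left_push","right_push","knob_grip","hook_tip"):
        print(c,n,[(round(d["score"],2),toworld(c,d["at"]).round(4).tolist()) for d in pinpoint(c,n)[:2]])
E
```

```text
time_s: 14.28
tool_pos: [0.5671, -0.0101, 0.2819]
tool_rot: [64.8, 87.7, -58.4]
force: [0.5, 0.8, -1.3]
grip_width: 0.0522
t 14.28 p [ 0.5671 -0.0101  0.2819] jaw -33.2 camdir -123.2 F [ 0.5  0.8 -1.3] q7 -41.1 g 0.0522
cabinet [(0.88, [0.59, 0.076, 0.0017])]
knob_grip [(0.84, [0.6487, -0.0039, 0.1899])]
hook_tip [(0.57, [0.6088, -0.0791, 0.1344])]
side left_push [(0.95, [0.5765, 0.1151, 0.1256])]
side right_push [(0.64, [0.5702, 0.0334, 0.1231])]
side knob_grip [(0.98, [0.6437, -0.0077, 0.1898])]
side hook_tip [(0.6, [0.61, -0.0851, 0.1383])]
top left_push [(0.81, [0.579, 0.1152, 0.1278])]
top right_push []
top knob_grip [(0.62, [0.6418, 0.0031, 0.1935]), (0.35, [0.6416, 0.3172, 0.0029])]
top hook_tip []
```

View pics/w10.png

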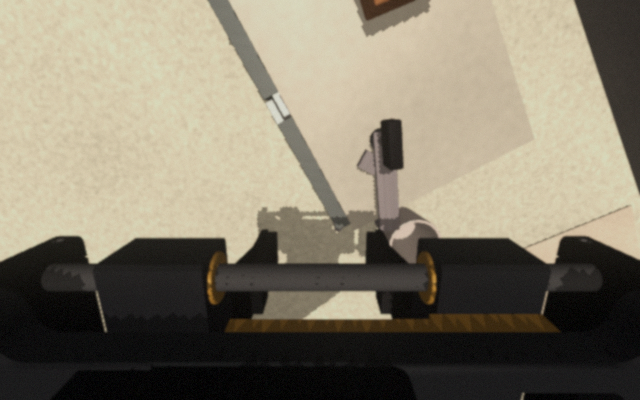

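View pics/top10.png

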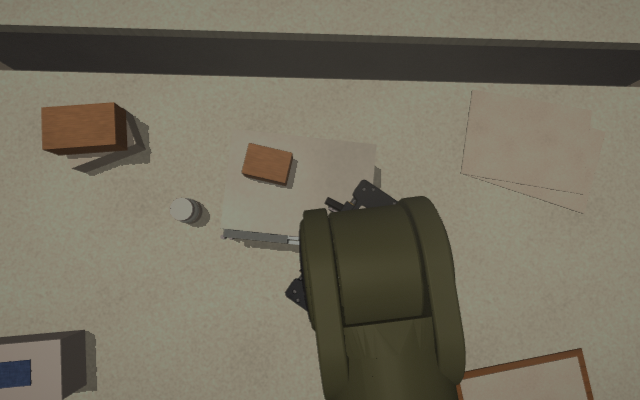

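Doors form one straight line (rebate/flange joint at (278,108)) and the knob is at (391,145), nearly upright in the view. Move over the knob.

```bash
python3 -m pendant '{"xyz":[[0.03,0.002,0],[0.03,0.002,0],[0.018,0.001,-0.02],[0,0,-0.025],[0,0,0]],"turn":[0.07,0.065,0,0,0]}'
python3 - <<'E'
from h import *
o=st(); snap("wrist","w11.png")
for n in ("knob_grip","hook_tip"):
    print(n,[(round(d["score"],2),toworld("wrist",d["at"],o).round(4).tolist()) for d in pinpoint("wrist",n)[:2]])
c=camera_params("wrist");T=np.array(c["hand_eye"]);Rm=R.from_euler('xyz',o["tool_rot"],degrees=True)
def pw(P):
    q=Rm.inv().apply(np.array(P)-o["tool_pos"]); p=T[:3,:3].T@(q-T[:3,3]); return (c["fx"]*p[0]/p[2]+c["cx"],c["fy"]*p[1]/p[2]+c["cy"])
for g in ([.6465,-.0045],[.650,-.0045],[.6465,0]):
  a=np.radians(244.5);u=np.array([np.cos(a),np.sin(a)]);v=np.array([-u[1],u[0]])
  print([np.round(pw([*(np.array(g)+i*.02*u+j*.006*v),.204])).tolist() for i,j in((-1,-1),(-1,1),(1,1),(1,-1))])
E
```

```text
time_s: 15.6
tool_pos: [0.647, -0.0029, 0.236]
tool_rot: [65.0, 87.7, -50.5]
force: [0.3, -0.7, -0.3]
grip_width: 0.0522
t 15.6 p [ 0.647  -0.0029  0.236 ] jaw -25.5 camdir -115.5 F [ 0.3 -0.7 -0.3] q7 -38.7 g 0.0522
knob_grip [(0.9, [0.6516, -0.0057, 0.1906])]
hook_tip [(0.64, [0.6096, -0.0802, 0.1337])]
[[309.0, 201.0], [327.0, 201.0], [327.0, 254.0], [310.0, 254.0]]
[[314.0, 199.0], [332.0, 198.0], [331.0, 252.0], [314.0, 252.0]]
[[306.0, 195.0], [324.0, 195.0], [324.0, 249.0], [307.0, 249.0]]
```

View pics/w11.png

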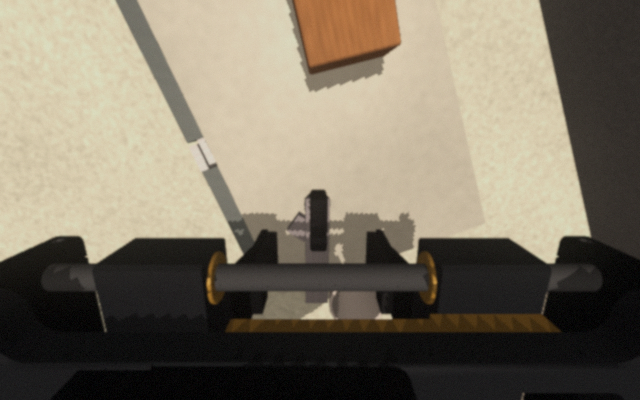

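Run:
```python
import cv2
im=cv2.imread("pics/w11.png"); cv2.imwrite("pics/w11z.png",cv2.convertScaleAbs(cv2.resize(im[170:270,270:370],None,fx=6,fy=6,interpolation=cv2.INTER_CUBIC),alpha=2.5,beta=10))
```

View pics/w11z.png

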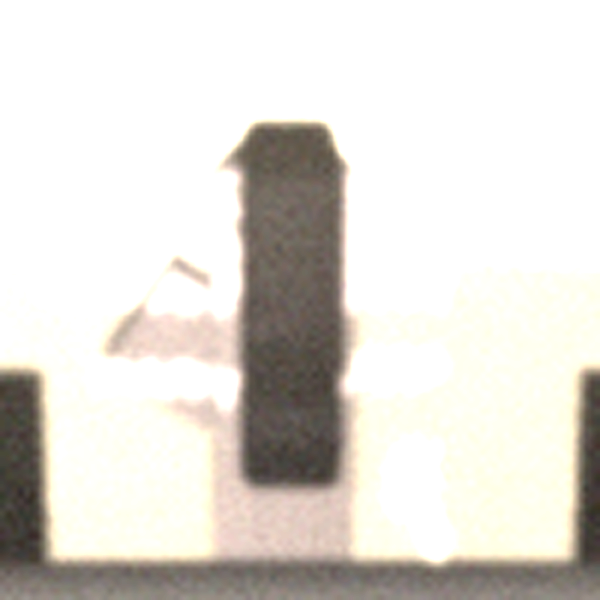

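The knob's top face is centred at (318.8, 224), which puts it at about (0.6475, −0.0023), under the TCP within 1 mm and aligned. Descend and grip.

```bash
python3 -m pendant '{"xyz":[[0,0,-0.03],[0,0,-0.02],[0,0,-0.01],[0,0,0]],"turn":[0,0,0,0]}'; python3 -c "
from h import *
st()"
```

```text
time_s: 16.25
tool_pos: [0.6506, -0.0027, 0.1829]
tool_rot: [75.9, 87.1, -39.7]
force: [-0.5, 0.5, 0.5]
grip_width: 0.0523
t 16.25 p [ 0.6506 -0.0027  0.1829] jaw -25.6 camdir -115.6 F [-0.5  0.5  0.5] q7 -40.0 g 0.0523
```

```bash
python3 -m pendant '{"xyz":[[-0.003,0,-0.008],[0,0,0]],"turn":[0,0]}'; python3 -m pendant '{"xyz":[[0,0,0],[0,0,0],[0,0,0],[0,0,0],[0,0,0]],"turn":[0,0,0,0,0]}' 0 30; python3 -c "
from h import *
st()"
```

```text
time_s: 16.5
tool_pos: [0.6481, -0.0026, 0.1758]
tool_rot: [77.2, 87.0, -38.4]
force: [0.1, -1.0, 0.4]
grip_width: 0.0518
time_s: 17.12
tool_pos: [0.6471, -0.0015, 0.1769]
tool_rot: [76.5, 87.1, -39.1]
force: [-2.7, -1.5, 3.7]
grip_width: 0.0119
t 17.12 p [ 0.6471 -0.0015  0.1769] jaw -25.5 camdir -115.6 F [-2.7 -1.5  3.7] q7 -40.2 g 0.0119
```

Gripped at 11.9 mm width. Lift.

```bash
python3 -m pendant '{"xyz":[[0,0,0.006],[0,0,0.006],[0,0,0.006],[0,0,0]],"turn":[0,0,0,0]}'; python3 -c "
from h import *
st();snap('wrist','w12.png')"
```

```text
time_s: 17.62
tool_pos: [0.6467, -0.0016, 0.1926]
tool_rot: [76.1, 87.3, -39.4]
force: [2.0, 0.2, -7.7]
grip_width: 0.0118
t 17.62 p [ 0.6467 -0.0016  0.1926] jaw -25.5 camdir -115.6 F [ 2.   0.2 -7.7] q7 -39.7 g 0.0118
```

View pics/w12.png

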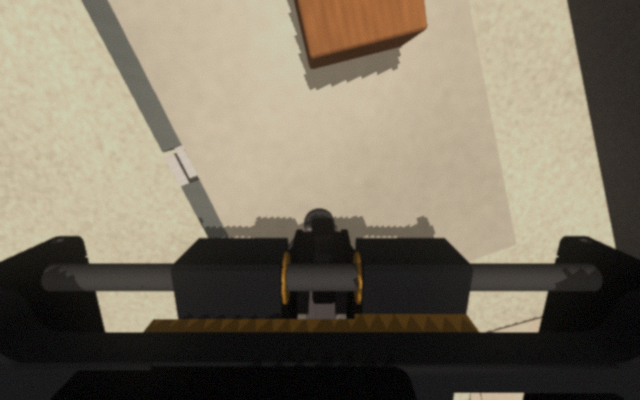

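The lift is about 16 mm, and the 7.7 N pull matches the spring. Turn clockwise.

```bash
python3 -m pendant '{"xyz":[[0,0,0.001],[0,0,0],[0,0,0],[0,0,0],[0,0,0]],"turn":[-0.1,-0.12,-0.12,-0.12,0]}'; python3 -c "
from h import *
st()"
```

```text
time_s: 18.3
tool_pos: [0.6469, -0.0018, 0.1915]
tool_rot: [76.7, 87.3, -66.0]
force: [3.0, -0.2, -6.9]
grip_width: 0.0121
t 18.3 p [ 0.6469 -0.0018  0.1915] jaw -52.7 camdir -142.7 F [ 3.  -0.2 -6.9] q7 -66.1 g 0.0121
```

```bash
python3 -m pendant '{"xyz":[[0,0,0.001],[0,0,0.001],[0,0,0.001],[0,0,0],[0,0,0],[0,0,0]],"turn":[-0.14,-0.14,-0.14,-0.14,-0.14,0]}'; python3 -c "
from h import *
st();snap('wrist','w13.png')
im=snap('side','s13.png'); cv2.imwrite('pics/s13z.png',cv2.resize(im[70:310,220:490,::-1],None,fx=2.5,fy=2.5))"
```

```text
time_s: 19.05
tool_pos: [0.6471, -0.0024, 0.1923]
tool_rot: [76.0, 87.4, -107.2]
force: [1.8, -0.5, -7.1]
grip_width: 0.0123
t 19.05 p [ 0.6471 -0.0024  0.1923] jaw -93.1 camdir 176.8 F [ 1.8 -0.5 -7.1] q7 -104.9 g 0.0123
```

View pics/s13z.png

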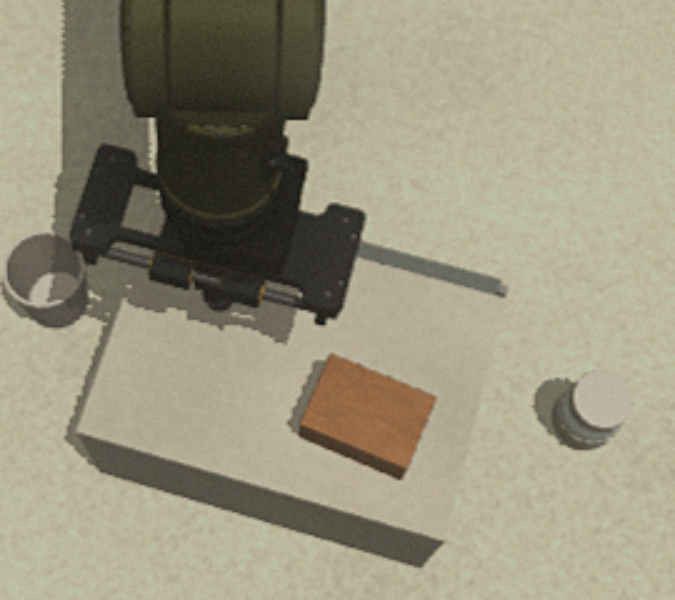

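View pics/w13.png

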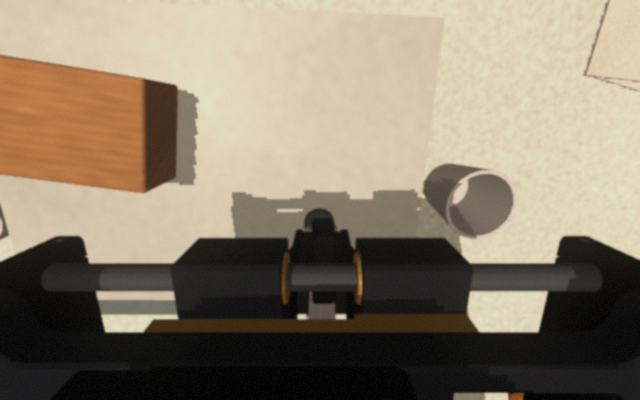

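The knob has turned 67.6° (about 1.18 rad). A touch more, then lower to the gripped height and release.

```bash
python3 -m pendant '{"xyz":[[0,0,0],[0,0,-0.006],[0,0,-0.006],[0,0,-0.004],[0,0,0]],"turn":[-0.02,0,0,0,0]}'; python3 -c "
from h import *
st()"
```

```text
time_s: 19.77
tool_pos: [0.6472, -0.0025, 0.177]
tool_rot: [77.7, 87.4, -106.4]
force: [0.4, 0.0, -3.6]
grip_width: 0.0123
t 19.77 p [ 0.6472 -0.0025  0.177 ] jaw -94.1 camdir 175.9 F [ 0.4  0.  -3.6] q7 -106.1 g 0.0123
```

```bash
python3 -m pendant '{"xyz":[[0,0,0],[0,0,0],[0,0,0],[0,0,0],[0,0,0.02],[0,0,0.04],[0,0,0.05],[0,0,0.05],[0,0,0]],"turn":[0,0,0,0,0,0,0,0,0]}' 0.6
python3 - <<'E'
from h import *
o=st();snap('wrist','w14.png')
for n in ("knob_grip","hook_tip"):
    print(n,[(round(d["score"],2),toworld("wrist",d["at"],o).round(4).tolist()) for d in pinpoint("wrist",n)[:2]])
E
```

```text
time_s: 20.9
tool_pos: [0.6476, -0.0018, 0.351]
tool_rot: [88.6, 87.5, -95.5]
force: [0.9, -0.7, 0.3]
grip_width: 0.0522
t 20.9 p [ 0.6476 -0.0018  0.351 ] jaw -94.0 camdir 176.0 F [ 0.9 -0.7  0.3] q7 -103.8 g 0.0522
knob_grip [(0.63, [0.6501, -0.0048, 0.1933])]
hook_tip [(0.56, [0.559, 0.007, 0.1368]), (0.34, [0.7208, 0.1302, 0.1499])]
```

View pics/w14.png

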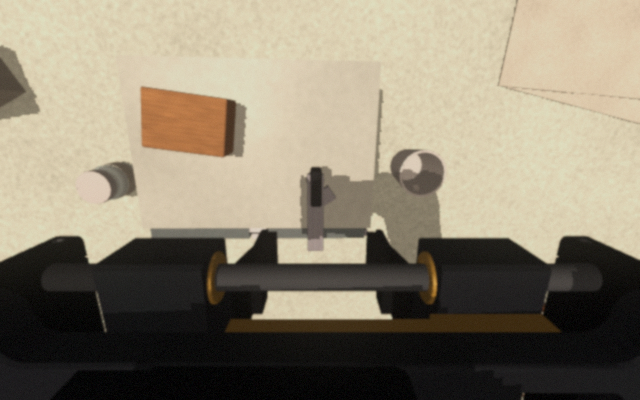

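The wrist view shows the arm pointing forward over the right door, with the hook at (316,245). I'll clear the arm and verify knob height and latch angle with the fixed cameras.

```bash
python3 -m pendant '{"xyz":[[-0.02,-0.05,0],[-0.02,-0.06,0],[-0.02,-0.06,0],[-0.02,-0.06,0],[-0.02,-0.06,0],[-0.02,-0.06,0],[0,-0.05,0],[0,0,0]],"turn":[0,0,0.05,0.1,0.1,0.1,0,0]}'
python3 - <<'E'
from h import *
st()
for c in("side","top"):
    im=snap(c,c+"15.png")
    for n in ("rack_front","left_push","right_push","knob_grip","hook_tip","jar","carton","cup"):
        print(c,n,[(round(d["score"],2),toworld(c,d["at"]).round(4).tolist()) for d in pinpoint(c,n)[:1]])
    for lab,K in (("down",0),("up13",.013)):
      a=np.radians(175.7);u=np.array([np.cos(a),np.sin(a)]);v=np.array([-u[1],u[0]]);g=np.array([.6475,-.0023])
      print(c,lab,"knob top corners",[np.round(proj(c,[*(g+i*.02*u+j*.006*v),.204+K])[0],1).tolist() for i,j in((-1,-1),(-1,1),(1,1),(1,-1))],"arm end",np.round(proj(c,[*(g+.0885*u),.167+K])[0],1))
s=cv2.imread("pics/side15.png"); cv2.imwrite("pics/s15z.png",cv2.resize(s[120:220,230:440],None,fx=3.8,fy=3.8,interpolation=cv2.INTER_CUBIC))
s=cv2.imread("pics/top15.png"); cv2.imwrite("pics/t15z.png",cv2.convertScaleAbs(cv2.resize(s[130:270,210:430],None,fx=3.6,fy=3.6,interpolation=cv2.INTER_CUBIC),alpha=1.5))
E
```

```text
time_s: 22.05
tool_pos: [0.5145, -0.4031, 0.3287]
tool_rot: [42.7, 87.3, -120.4]
force: [-0.3, 0.5, -0.1]
grip_width: 0.0523
t 22.05 p [ 0.5145 -0.4031  0.3287] jaw -73.1 camdir -163.2 F [-0.3  0.5 -0.1] q7 -43.0 g 0.0523
side rack_front []
side left_push [(0.94, [0.5759, 0.1146, 0.1282])]
side right_push [(0.91, [0.568, 0.0364, 0.1248])]
side knob_grip [(0.6, [0.6477, -0.0053, 0.1893])]
side hook_tip [(0.59, [0.5579, 0.0035, 0.1407])]
side jar [(0.68, [0.6415, 0.3201, -0.0006])]
side carton [(0.93, [0.7261, 0.1271, 0.1509])]
side cup [(0.56, [0.6236, -0.166, -0.0006])]
side down knob top corners [[306.9, 189.6], [300.7, 188.0], [306.9, 168.8], [313.0, 170.5]] arm end [320.2 146. ]
side up13 knob top corners [[306.7, 187.3], [300.4, 185.6], [306.6, 166.2], [312.8, 167.9]] arm end [320.1 143.3]
top rack_front []
top left_push [(0.7, [0.5779, 0.1157, 0.1264])]
top right_push [(0.8, [0.5669, 0.0335, 0.1236])]
top knob_grip [(0.98, [0.6445, 0.0015, 0.1943])]
top hook_tip [(0.57, [0.5542, 0.0012, 0.1366])]
top jar [(0.77, [0.6428, 0.3172, -0.0001])]
top carton [(0.65, [0.5886, 0.0727, -0.0024])]
top cup [(0.66, [0.628, -0.1695, 0.001])]
top down knob top corners [[332.9, 192.1], [339.4, 192.7], [337.5, 214.2], [331.0, 213.6]] arm end [329.7 250.9]
top up13 knob top corners [[333.4, 191.1], [340.0, 191.8], [338.1, 213.7], [331.5, 213.1]] arm end [330.2 251. ]
```

View pics/s15z.png

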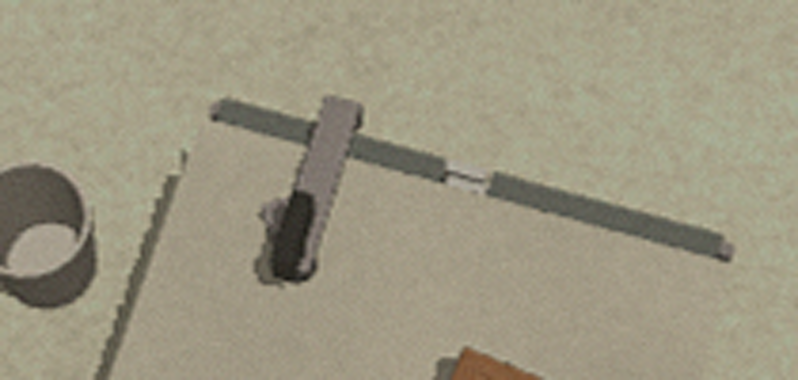

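View pics/t15z.png

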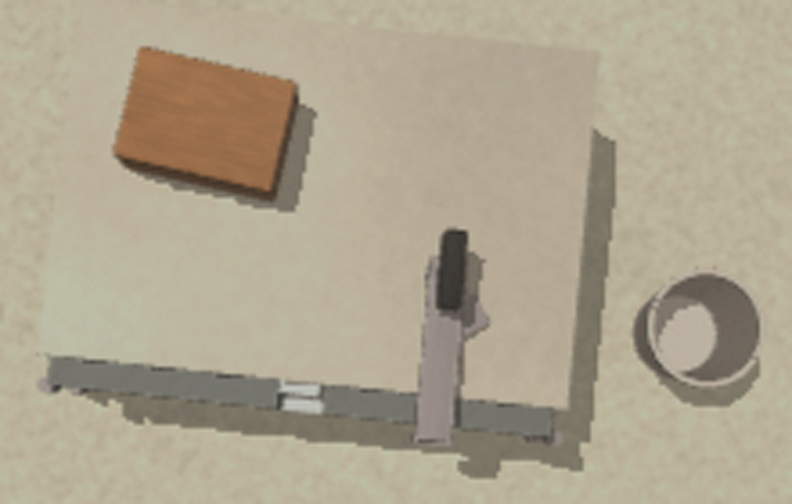

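Everything agrees:
- **Latch:** the arm's end is at (319.5,145.8) in the side view, where I predicted (320.2,146.0) with the knob down. The knob height reads the same as when it was parked.
- **Doors:** the flange lies in front of the tongue in the rebate.
- **Bystanders:** all where they started.

I'll hand the job in.

```bash
python3 -c "
from h import *
st(); print(sign_off())"
```

```text
t 22.95 p [ 0.518  -0.3979  0.3321] jaw -72.6 camdir -162.7 F [ 0.1 -0.1 -0.3] q7 -43.0 g 0.0523
the job is handed in; nothing more can be done
None
```

The cabinet is closed and locked, and the job was handed in at about 23 s of the 72 s allowed. I pushed the rack in, shut the left door, then the right. Then I lifted the latch knob about 16 mm, turned it about 1.20 rad by the gripper's measured yaw, lowered it and let it go.

- **Rack:** it looked fully in before I shut the doors: its panel's lower edge was 8.8 px below the cabinet edge, against 8.7 px predicted for fully in. I could not check it again once the doors were shut.
- **Doors:** both came to a firm stop at about 10–12 N, and they look straight in the pictures, with the flange in front of the tongue.
- **Latch:** the arm points forward over the right door, and the hook end is within 1 px of where it should be with the knob down. The knob and hook height readings differ by a few mm between cameras, but the knob's match those from when the latch was parked, so I take it as fully home.
- **Bystanders:** the jar, carton and cup stayed within about 3 mm of their first positions, which is detector noise. In the last top view one carton reading was wrong, landing on the cabinet's origin instead. The side view and the picture itself show the carton in place.

The arm had moved well clear and read no contact force at hand-in.

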